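# Post a worn torch nozzle through the sprung flap of the copper scrap box

## Task

Put the worn copper nozzle into the grey scrap box: draw back the slide bolt by its red knob until it stops, push the yellow sprung flap down, hold it open while you pass the nozzle through and let it fall inside, and let the flap swing shut. Then slide the bolt fully home again so that the flap is locked. Leave the tube, the V-block and the clamping bolt where they stand.

Things in the scene. Friction and masses are not known exactly. Their poses are not given: they have to be found in the camera images.
- scrap_box: Fixed grey steel box, 180 (x) x 170 (y) x 140 mm high. Origin: centre of underside, on the cart top; +x from its front (robot side, copper plate) to its back, z up; yawed. Inner floor 7 mm up, top deck 3 mm thick. In the deck a mouth, x 0..70, y -70..70 mm, closed by the flap. Only the red knob rises above the deck.
- mouth (a point): Centre of the mouth at the deck's upper face (35, 0, 140 mm in the box frame); axes as the box.
- flap (a joint): Yellow flap, rad: 0 shut (2 mm below deck face), 1.4 open (hanging inside). Plate 65 x 136 x 3 mm, hinge along y at the mouth's BACK edge (box x 71, 137 mm high): the front edge swings down and back. Spring 0.12 N m shut, 0.25 open (3-6 N at mid-plate); the nozzle's weight cannot open it. Bolt home: gives 0.07 rad at most. Open it reaches 68 mm below the deck, clear of a nozzle on the floor.
- flap_mid (a point): Middle of the flap's upper face; moves with the flap.
- bolt (a joint): Slide bolt, m: 0 home (tongue 16 mm under the flap's front edge: locked), 0.035 fully drawn (clear of the mouth). Grows as the knob is drawn along the box's -x (towards the robot). Needs 2 to 4 N, stays where left, firm stop at each end.
- bolt_knob (a point): Mid-grip of the bolt's upright red knob, 18 mm above the deck: 16 mm diameter (19 at its two rims), from 2.5 to 32.5 mm above the deck. Home: box x -30, y 0 mm; drawn: x -65 mm. Moves with the bolt.
- nozzle_mid (a point): Centre (29 mm up) of the worn nozzle, copper-coloured, 58 mm tall, standing wide end up on the cart, about 60 g: 25 mm diameter over its upper half (30 to 58 mm up), tapering to 19 mm at the foot. Round, can be gripped from any side. z points up along its axis.
- steel_tube_mid (a point): Centre of a bystander: dark square tube offcut, 30 x 80 x 30 mm, lying.
- steel_vblock_mid (a point): Centre of a bystander: grey steel V-block, 50 x 50 x 30 mm.
- clamping_bolt_mid (a point): Centre of a bystander: clamping bolt standing on its black knurled head, 30 mm diameter, 56 mm tall.
Mind the look-alikes: they are no part of the job. What is shaped like the part that bears nozzle_mid but purple is not meant.

How it is judged (in metres and radians):
On the way, in this order (a step that is already met when the one before it is completed fails the run):
1. the bolt is drawn back (at least 30 mm) with the nozzle not yet in the box (value of joint bolt above 0.03 m and not (x of nozzle_mid in the frame of scrap_box between -0.09 and 0.09 m and y of nozzle_mid in the frame of scrap_box between -0.085 and 0.085 m and z of nozzle_mid in the frame of scrap_box between 0 and 0.08 m)), for 0.1 s.
2. the flap is held open (over 0.5 rad) with the nozzle passing through the mouth, its centre below the deck (value of joint flap above 0.5 rad and value of joint bolt above 0.025 m and x of nozzle_mid in the frame of scrap_box between 0 and 0.07 m and y of nozzle_mid in the frame of scrap_box between -0.07 and 0.07 m and z of nozzle_mid in the frame of scrap_box below 0.137 m), for 0.1 s.
3. the nozzle lies in the bottom of the box and the flap has swung shut (x of nozzle_mid in the frame of scrap_box between -0.09 and 0.09 m and y of nozzle_mid in the frame of scrap_box between -0.085 and 0.085 m and z of nozzle_mid in the frame of scrap_box between 0 and 0.08 m and value of joint flap below 0.08 rad), for 0.2 s.
At the end, for the whole second after the job is handed in: The nozzle lies at rest in the bottom of the box (its centre within the box's outline and less than 80 mm above the box's underside), the flap is shut (under 0.08 rad) and the bolt is home again (within 5 mm) (all of step 3 and value of joint bolt below 0.005 m and linear speed of worn_nozzle below 0.05 m/s and velocity of joint flap below 0.2 rad/s); the robot touches nothing.
It fails at once if the tube, the V-block or the clamping bolt is moved by more than 30 mm (distance of any of steel_tube_mid, steel_vblock_mid, clamping_bolt_mid from where it was at the start of the episode above 0.03 m).
It also fails if it takes over 59 s, if anything falls off the work surface, if the arm or the gripper's body presses on something with over 40 N, if the wrist force passes 120 N, or if a joint passes its speed limit or range.

## Robot

A 6-joint arm with a two-finger parallel gripper is mounted at the origin on a cart in front of the work surface, level with it; the furniture and walls round the work are solid. World frame = base frame: x ahead of the robot, y to its left, z up, the work surface at z = 0. Lengths are in m, angles in degrees, forces in N, time in s.
With the tool pointing down it reaches from about 0.3 to 0.75 m from the base axis. Payload 8.5 kg.
Tool frame: the origin (TCP) lies midway between the tips of the shut fingers; the grasp point (between the pads) lies 19 mm behind it; z points along the fingers, y is the direction in which the jaws open and shut (so a half turn about z gives the same grasp; the last joint's range is limited). The gripper opens to 88 mm and grips with 3 to 60 N. Pads are 18 mm wide; open, the fingers measure 123 mm over their backs; the gripper's body (75 mm by 187 mm) begins 45 mm behind the grasp point.
Start: joints at [-83.153, 21.807, 74.336, -0, 83.858, -12.336], TCP at [0.181, -0.519, 0.239] pointing down, gripper open.
Joint ranges: [-178.18, 178.18], [-50.72, 133.34], [12.68, 142.11], [-81.47, 261.47], [9.98, 163.14], [-165.26, 165.26]. Speed limits (degrees/s): [136.94, 136.94, 180, 180, 180, 180].

## Interface

Orientations are given as [roll, pitch, yaw] about the fixed x, y, z axes, in that order (R = Rz(yaw) Ry(pitch) Rx(roll)).
In Python, from plant import robot gives the robot as it stands. The module is installed in compiled form; this text tells all that it offers.
- The arm moves only by the tool move_arm, never from a script. Its argument "deltas" is a list of rows, each a list of 2 entries, a list of its own where there are three numbers: the shift along the tool's x, y, z in mm, then the turn about the tool's z in degrees. A call has 1 to 8 rows; each row shifts and turns the commanded pose from where the row before left it, along the tool's axes as they then stand; what a row does not reach is not made up. A row lasts 1/8 s, in which the tool goes at most 62.5 mm and 10.7 degrees, less where a joint would pass 70% of its speed; a pose out of reach is approached as far as the arm can. A call with a gripper value outside its range is refused whole. "grip" is the finger opening in mm, from 0 to 88.1, set as the call begins (left out, the last holds). The fingers move at their own pace and stop on an object; "grip_force" is the grip in N (left out, the last holds). Time passes only in rows, so rows that do not move let the fingers close. It gives the time, the measured TCP pose, the force and the opening at its end, in the units of the state.
- robot.sense(): the state, without advancing time (a new reading comes with each control period).
- robot.capture(name): name is "side" or "top" or "wrist"; returns a dict with "pixels" (480x640x3 uint8, red, green, blue), "camera_matrix" (3x3 intrinsics, pixels), "position" and "orientation" of the camera in the world; the wrist camera has in their place "hand_eye" (4x4, takes a point from camera to tool coordinates, whose origin is the TCP and whose axes are the flange's). Camera axes: x right, y down, z forward; pixel columns grow to the right and rows downward; lengths in m; the calibration is good to about 2 mm. A picture is of the moment at which its call begins: read the wrist's pose just before it. There is no depth.
- robot.hand_in(): hands the job in, once; it reports no verdict.
Trained networks look in the newest picture that a camera, given by its name, has taken for a name from the list of things; names that differ only in an ending like _2 or _b are one class to them, and where a whole thing is asked for, a point or a joint stands for the part that bears it (a point fixed in the world has none). Each returns a list of dicts, best first, with "confidence" (0 to 1); they miss things now and then, are a little off and sometimes report something else, mostly with a low value. They report only what shows in the picture. A call takes as long as a camera call. They do not tell look-alikes from the thing itself.
- robot.recognise(camera, thing): "extent" ([left, top, width, height] in pixels, round what is visible of it).
- robot.regions_of(camera, thing): "region" (480x640 bool, what is visible of it) and "extent" ([left, top, width, height] in pixels, round what is visible of it).
The state is a dict: "time_s": time; "joint_pos": joint angles; "joint_vel": joint speeds; "effort": joint torques, N m; "ee_pos": TCP position; "tcp_rot": TCP orientation; "ft_force": force on the tool from outside, world axes, zero at the start; "moment": the same for the moment, N m; "opening": finger opening in m.
Only numpy, scipy, OpenCV 4.12 (cv2) and the standard library are available. Lean on these libraries where they do the work, as an engineer would, in place of code of your own. Each camera call takes 0.05 s, during which the arm holds its last target.

## Working session

There is one attempt and no reset: what is moved stays moved. The work goes in short steps, Python scripts to look and compute and a tool call to move; the robot and the scene stay as the last step left them, time stands still between calls to the robot, and variables do not carry over. Pictures are saved under pics/ and viewed, and the job is handed in when it is done.

Besides the shell and the picture viewer there is one more tool, called after "Call:" as name(argument=value, ...) on one line, values as JSON. move_arm: Moves the arm, as the interface text tells. Its arguments: {"type":"object","properties":{"deltas":{"type":"array"},"grip":{"type":"number"},"grip_force":{"type":"number"}},"required":["deltas"]}

```bash
mkdir -p pics; ls
python3 - <<'E'
from plant import robot
import cv2
for n in ["side","top","wrist"]:
    s=robot.sense()
    c=robot.capture(n)
    cv2.imwrite(f"pics/{n}0.png",c["pixels"][:,:,::-1])
    print(n,{k:v for k,v in c.items() if k!="pixels"})
    for t in ["scrap_box","flap","bolt_knob","nozzle_mid","steel_tube_mid","steel_vblock_mid","clamping_bolt_mid"]:
        print(t,[(r["extent"],round(r["confidence"],2)) for r in robot.recognise(n,t)])
print(robot.sense())
E
```

```text
pics
side {'camera_matrix': array([[533.33942753,   0.        , 326.62823897],
       [  0.        , 533.33942753, 233.48701466],
       [  0.        ,   0.        ,   1.        ]]), 'position': array([ 0.35126671, -1.00354291,  0.58000276]), 'orientation': array([-114.48052548,   -0.55716362,  -10.52021016])}
scrap_box [([282.7, 182.0, 89.6, 85.1], 0.61)]
flap [([325.5, 185.1, 32.7, 15.9], 0.64)]
bolt_knob [([286.9, 177.5, 84.2, 87.9], 0.67), ([307.6, 178.5, 9.0, 14.6], 0.64), ([365.4, 275.3, 30.4, 31.3], 0.28)]
nozzle_mid [([308.9, 315.5, 14.2, 34.3], 0.85), ([304.3, 293.3, 12.1, 27.7], 0.85), ([338.6, 300.4, 10.9, 34.2], 0.78), ([282.7, 334.4, 16.7, 37.5], 0.74), ([271.5, 305.4, 12.1, 34.5], 0.7)]
steel_tube_mid [([364.3, 273.7, 30.2, 33.0], 0.8)]
steel_vblock_mid [([256.9, 281.9, 26.7, 26.0], 0.68)]
clamping_bolt_mid [([391.3, 333.8, 16.9, 30.6], 0.71)]
top {'camera_matrix': array([[605.46707139,   0.        , 313.08159772],
       [  0.        , 605.46707139, 233.00361771],
       [  0.        ,   0.        ,   1.        ]]), 'position': array([ 0.36259107, -0.04884461,  1.10705
[... 1235 characters left out ...]
]
steel_vblock_mid []
clamping_bolt_mid []
{'time_s': 1.2, 'joint_pos': array([-8.31534692e+01,  2.18066667e+01,  7.43369444e+01, -2.15199310e-04,
        8.38579961e+01, -1.23370007e+01]), 'joint_vel': array([-0.03974998,  0.03915571,  0.0539508 , -0.14558247,  0.06045189,
       -0.00478749]), 'effort': array([ 1.07242597e-04, -4.37802958e+01, -2.24726486e+01,  7.13653187e-02,
        3.13179125e-02, -6.87912276e-06]), 'ee_pos': array([ 0.18070989, -0.5194364 ,  0.23874115]), 'tcp_rot': array([-1.79998384e+02, -1.34373545e-04,  1.91835545e+01]), 'ft_force': array([0.30568289, 0.52601346, 0.48718806]), 'moment': array([-0.00504845, -0.00515134, -0.02175413]), 'opening': 0.08822852760258139}
```

Run:
```python
import cv2
a=cv2.imread("pics/side0.png");b=cv2.imread("pics/top0.png")
cv2.imwrite("pics/s_crop.png",cv2.resize(a[160:400,240:440],None,fx=2.5,fy=2.5,interpolation=cv2.INTER_CUBIC))
cv2.imwrite("pics/t_crop.png",cv2.resize(b[130:350,90:470],None,fx=2.1,fy=2.1,interpolation=cv2.INTER_CUBIC))
```

```text
(no output)
```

View pics/s_crop.png

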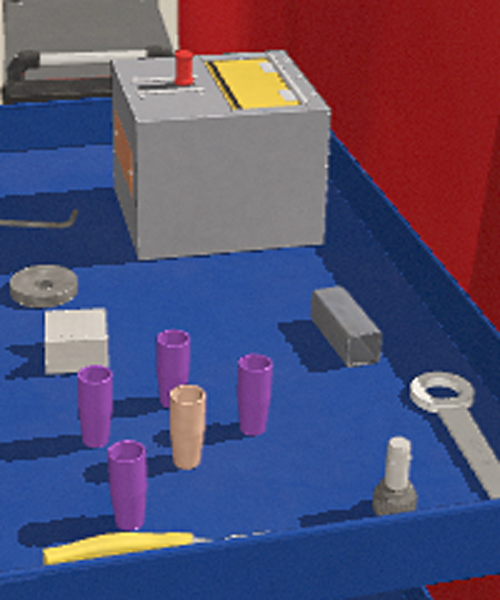

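View pics/t_crop.png

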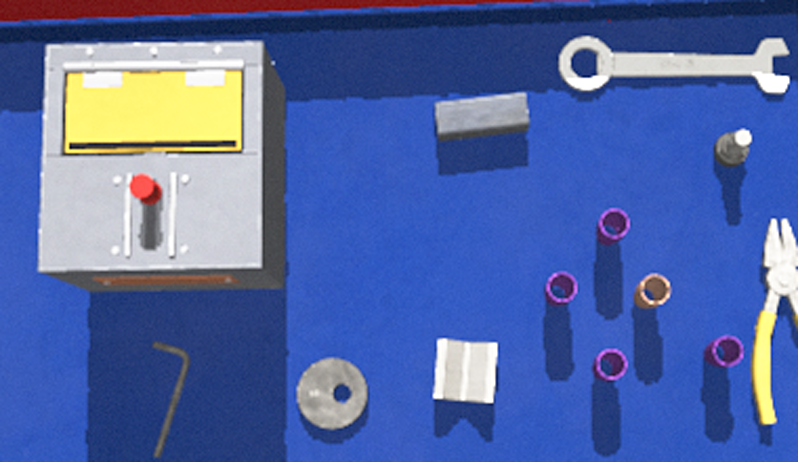

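View pics/side0.png

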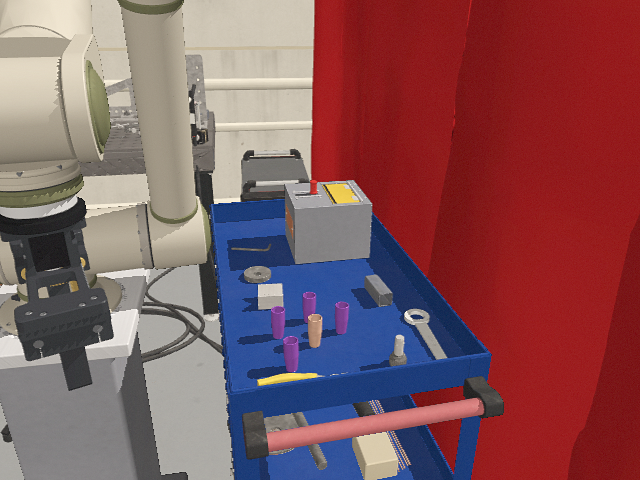

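View pics/top0.png

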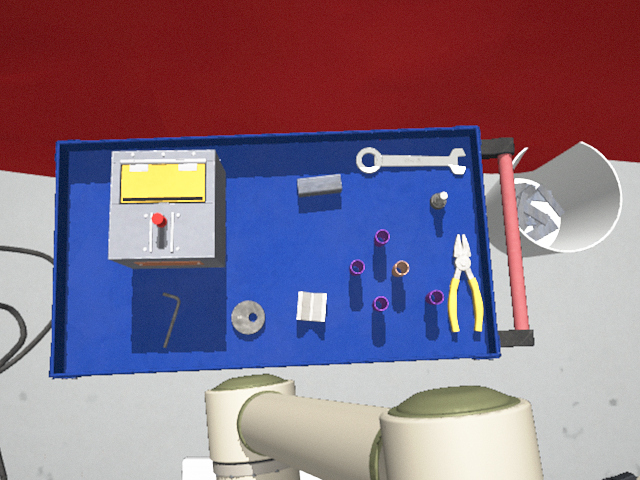

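```bash
cat > h.py <<'E'
import numpy as np
from scipy.spatial.transform import Rotation as Ro
K={"side":(533.33942753,326.62823897,233.48701466),"top":(605.46707139,313.08159772,233.00361771)}
P={"side":([0.35126671,-1.00354291,0.58000276],[-114.48052548,-0.55716362,-10.52021016]),"top":([0.36259107,-0.04884461,1.10705056],[-170.37014315,-0.93958076,-89.75744936])}
def ray(cam,u,v):
    f,cx,cy=K[cam];p,o=P[cam]
    return np.array(p),Ro.from_euler("xyz",o,degrees=True).apply([(u-cx)/f,(v-cy)/f,1])
def onz(cam,u,v,z):
    p,d=ray(cam,u,v);return p+d*(z-p[2])/d[2]
def proj(cam,X):
    f,cx,cy=K[cam];p,o=P[cam]
    c=Ro.from_euler("xyz",o,degrees=True).inv().apply(np.asarray(X)-p)
    return c[...,0]/c[...,2]*f+cx,c[...,1]/c[...,2]*f+cy
E
python3 - <<'E'
from h import *
import cv2
np.set_printoptions(precision=4,suppress=True)
a=cv2.imread("pics/top0.png")[130:280,90:240];cv2.imwrite("pics/t_box.png",cv2.resize(a,None,fx=4,fy=4,interpolation=cv2.INTER_CUBIC))
for n,(u,v) in dict(TL=(112,152),TR=(215.5,150),BR=(215,257.5),BL=(109,259.5)).items(): print(n,onz("top",u,v,.14))
print("knob top",onz("top",158.5,219,.1725))
print("noz top",onz("top",401,268,.058))
print("noz side", onz("side",315,319,.058))
b=cv2.imread("pics/top0.png")
m=b[...,2].astype(int)
print(proj("side",onz("top",401,268,.058)),proj("side",onz("top",158.5,219,.1725)))
for n,(u,v) in dict(p1=(382,237),p2=(357.5,267),p3=(381,304),p4=(436,297),V=(312,306),tube=(319,185),cb=(441,199)).items(): print(n,onz("top",u,v,.05))
E
```

```text
TL [0.6599 0.2681 0.14  ]
TR [0.6649 0.098  0.14  ]
BR [0.4858 0.0933 0.14  ]
BL [0.4815 0.2623 0.14  ]
knob top [0.5418 0.1786 0.1725]
noz top [ 0.4798 -0.219   0.058 ]
noz side [ 0.4798 -0.2282  0.058 ]
(np.float64(314.1833868413862), np.float64(316.0891220274676)) (np.float64(312.856950841637), np.float64(180.31462663289972))
p1 [ 0.5357 -0.1876  0.05  ]
p2 [ 0.482  -0.1437  0.05  ]
p3 [ 0.4176 -0.1841  0.05  ]
p4 [ 0.4302 -0.2805  0.05  ]
V [ 0.4135 -0.0641  0.05  ]
tube [ 0.6295 -0.0757  0.05  ]
cb [ 0.6055 -0.2947  0.05  ]
```

View pics/t_box.png

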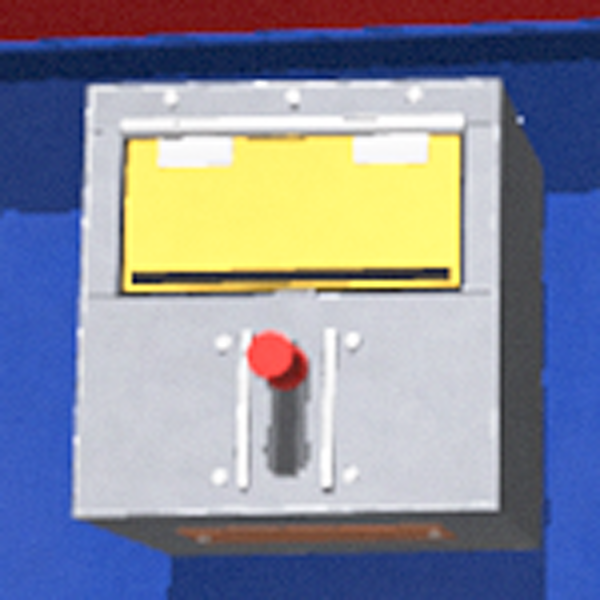

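Call:
move_arm(deltas=[[[20,-40,0],8.7],[[25,-45,0],8.7],[[27,-50,0],0],[[27,-50,0],0],[[27,-50,0],0],[[27,-50,0],0],[[27,-50,0],0],[[27,-50,0],0]], grip=50)

```text
time_s: 2.2
ee_pos: [0.356, -0.1198, 0.239]
tcp_rot: [180.0, -0.0, 1.8]
ft_force: [0.6, -0.9, -0.5]
opening: 0.05
```

Call:
move_arm(deltas=[[[32,-48,0],0],[[32,-48,0],0],[[32,-48,0],0],[[32,-48,0],0],[[32,-48,0],0],[[30,-44,0],0],[[0,0,0],0],[[0,0,0],0]])

```text
time_s: 3.2
ee_pos: [0.5362, 0.168, 0.2386]
tcp_rot: [180.0, 0.0, 1.8]
ft_force: [-0.7, -0.2, -0.6]
opening: 0.0502
```

```bash
cat >> h.py <<'E'
KW=(337.63720085,319.57294372,235.284517)
HE=np.array([[ 9.50054112e-04, -9.64294949e-01, -2.64828904e-01, 6.80785918e-02],[ 9.99999547e-01,  9.29128480e-04,  2.04282016e-04,7.09802353e-04],[ 4.90719613e-05, -2.64828978e-01,  9.64295396e-01,-1.47173118e-01],[0,0,0,1]])
def wz(s,u,v,z):
    R=Ro.from_euler("xyz",s["tcp_rot"],degrees=True).as_matrix()
    d=R@HE[:3,:3]@np.array([(u-KW[1])/KW[0],(v-KW[2])/KW[0],1])
    p=R@HE[:3,3]+s["ee_pos"]
    return p+d*(z-p[2])/d[2]
E
cat > look.py <<'E'
import sys,cv2
from plant import robot
from h import *
np.set_printoptions(precision=4,suppress=True)
n=sys.argv[1]
s=robot.sense();c=robot.capture("wrist")
cv2.imwrite(f"pics/{n}.png",c["pixels"][:,:,::-1])
print({k:s[k] for k in("time_s","ee_pos","tcp_rot","ft_force","opening","joint_pos")})
import pickle;pickle.dump(s,open(f"pics/{n}.pkl","wb"))
for t in sys.argv[2:]: print(t,[(r["extent"],round(r["confidence"],2)) for r in robot.recognise("wrist",t)])
E
python3 look.py w1 bolt_knob flap scrap_box
```

```text
{'time_s': 3.2, 'ee_pos': array([0.5362, 0.168 , 0.2386]), 'tcp_rot': array([179.9829,   0.035 ,   1.7933]), 'ft_force': array([-0.7451, -0.1939, -0.5702]), 'opening': 0.05015140264145107, 'joint_pos': array([ 5.3374, 23.0341, 72.3941, -0.0149, 84.6078, 93.5455])}
bolt_knob [([287.4, 179.6, 29.9, 73.6], 0.77)]
flap [([203.7, 85.8, 196.1, 99.1], 0.82)]
scrap_box [([172.2, 48.0, 262.0, 251.7], 0.66)]
```

View pics/w1.png

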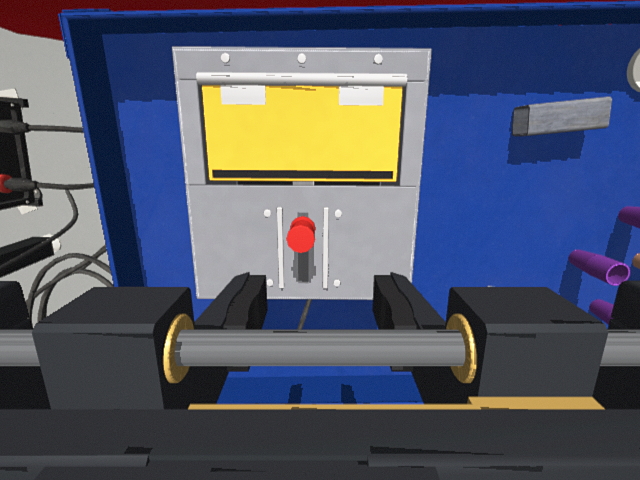

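Run:
```python
from h import *; import pickle
np.set_printoptions(precision=4,suppress=True)
s=pickle.load(open("pics/w1.pkl","rb"))
print("knob",wz(s,301,237,.1725),"low",wz(s,301,217,.1725))
C=[wz(s,u,v,.14) for u,v in[(173,48),(431,48),(411,298.5),(198,298.5)]];print(C,sum(C)/4)
for u,v in[(204,84),(406,84),(401,184),(207,184)]:print(wz(s,u,v,.14))
```

```text
knob [0.5441 0.1797 0.1725] low [0.5575 0.1799 0.1725]
[array([0.6608, 0.2673, 0.14  ]), array([0.6662, 0.0984, 0.14  ]), array([0.4869, 0.0929, 0.14  ]), array([0.4815, 0.2623, 0.14  ])] [0.5738 0.1802 0.14  ]
[0.6396 0.2483 0.14  ]
[0.644  0.1126 0.14  ]
[0.5771 0.1095 0.14  ]
[0.5726 0.25   0.14  ]
```

Call:
move_arm(deltas=[[[8,-11,20],0],[[0,0,35],0],[[0,0,25],0],[[0,0,11],0],[[0,0,0],0]])

```text
time_s: 4.03
ee_pos: [0.5442, 0.1793, 0.1479]
tcp_rot: [180.0, 0.0, 1.7]
ft_force: [-0.9, 0.4, 0.8]
opening: 0.05
```

Call:
move_arm(deltas=[[[0,0,0],0],[[0,0,0],0],[[0,0,0],0],[[0,0,0],0]], grip=10, grip_force=20)

```text
time_s: 4.53
ee_pos: [0.5442, 0.1808, 0.1482]
tcp_rot: [-179.8, -0.1, 1.8]
ft_force: [-0.1, 5.0, 1.3]
opening: 0.0157
```

Call:
move_arm(deltas=[[[-6,0,0],0],[[-7,0,0],0],[[-7,0,0],0],[[-7,0,0],0],[[-6,0,0],0],[[-3,0,0],0],[[0,0,0],0],[[0,0,0],0]])

```text
time_s: 5.52
ee_pos: [0.51, 0.1799, 0.1483]
tcp_rot: [-179.8, -0.3, 1.8]
ft_force: [7.4, 9.2, -3.3]
opening: 0.0159
```

Call:
move_arm(deltas=[[[0,0,0],0],[[0,0,0],0],[[0,0,-10],0],[[0,0,-40],0],[[0,0,-30],0],[[0,0,0],0]], grip=60)

```text
time_s: 6.28
ee_pos: [0.5089, 0.1785, 0.2303]
tcp_rot: [-180.0, -0.3, 1.8]
ft_force: [0.2, 0.1, -0.4]
opening: 0.0595
```

```bash
python3 look.py w2 bolt_knob
python3 - <<'E'
from h import *
# path to view point before nozzle
print()
E
```

```text
{'time_s': 6.275, 'ee_pos': array([0.5089, 0.1785, 0.2303]), 'tcp_rot': array([-179.9785,   -0.2901,    1.7798]), 'ft_force': array([ 0.178 ,  0.1164, -0.4434]), 'opening': 0.059507938752242404, 'joint_pos': array([ 6.7494, 20.9699, 77.103 , -0.0038, 81.6362, 94.97  ])}
bolt_knob [([302.1, 227.0, 29.2, 39.2], 0.92)]
```

View pics/w2.png

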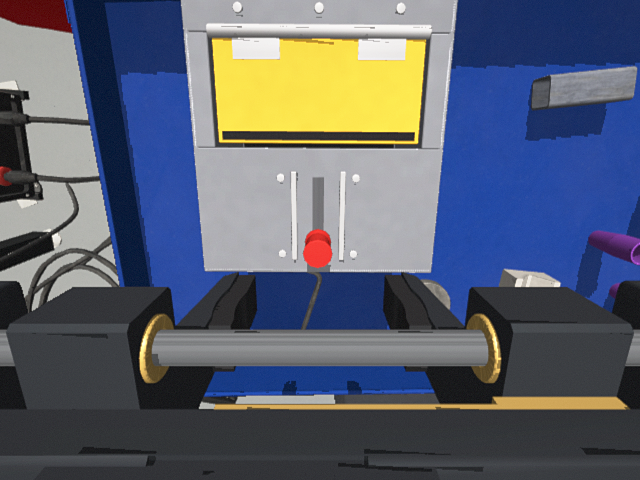

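Call:
move_arm(deltas=[[[-8,48,0],0],[[-8,50,0],0],[[-8,50,0],0],[[-8,50,10],0],[[-8,50,10],0],[[-8,50,10],0],[[-8,50,10],0],[[-4,47,0],0]])

```text
time_s: 7.38
ee_pos: [0.4592, -0.2194, 0.1859]
tcp_rot: [-179.9, 0.2, 1.7]
ft_force: [0.6, 0.6, -0.1]
opening: 0.0599
```

Call:
move_arm(deltas=[[[0,0,0],0],[[0,0,0],0]])

```text
time_s: 7.62
ee_pos: [0.4601, -0.2174, 0.1869]
tcp_rot: [-179.9, 0.1, 1.8]
ft_force: [-0.2, 0.5, 0.4]
opening: 0.0597
```

```bash
python3 look.py w3 nozzle_mid
```

```text
{'time_s': 7.625, 'ee_pos': array([ 0.4601, -0.2174,  0.1869]), 'tcp_rot': array([-179.9115,    0.0844,    1.7745]), 'ft_force': array([-0.1849,  0.4572,  0.4049]), 'opening': 0.05968631606175111, 'joint_pos': array([-38.6468,  20.412 ,  85.7278,   0.0132,  73.9818,  49.5752])}
nozzle_mid [([310.8, 183.0, 32.1, 35.9], 0.84), ([265.5, 115.2, 38.0, 34.4], 0.78), ([266.8, 242.4, 28.8, 43.9], 0.74), ([213.9, 178.7, 41.1, 34.2], 0.67), ([370.0, 233.8, 39.6, 43.9], 0.58)]
```

View pics/w3.png

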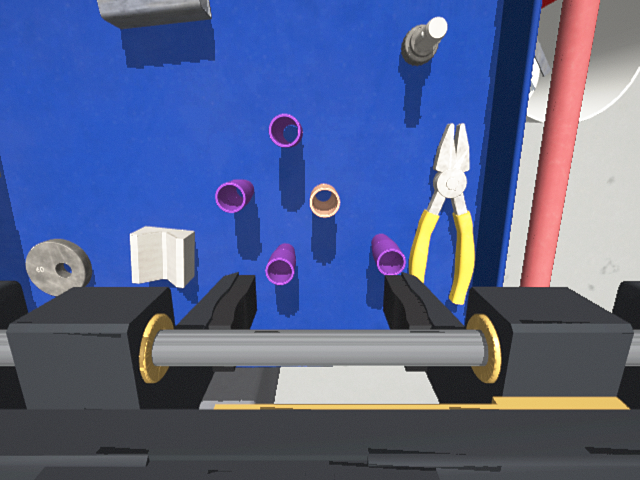

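Run:
```python
from h import *; import pickle
np.set_printoptions(precision=4,suppress=True)
s=pickle.load(open("pics/w3.pkl","rb"))
print(wz(s,325,200.5,.058), wz(s,385,254,.058), wz(s,281,266,.058), wz(s,233,196,.058))
```

```text
[ 0.4821 -0.2217  0.058 ] [ 0.4373 -0.2751  0.058 ] [ 0.4234 -0.1856  0.058 ] [ 0.4834 -0.146   0.058 ]
```

Call:
move_arm(deltas=[[[21,4,20],0],[[0,0,45],0],[[0,0,45],0],[[0,0,35],0],[[0,0,19],0],[[0,0,0],0],[[0,0,0],0]])

```text
time_s: 8.6
ee_pos: [0.4821, -0.2212, 0.0246]
tcp_rot: [180.0, -0.1, 1.8]
ft_force: [0.8, 0.2, 0.9]
opening: 0.0598
```

Call:
move_arm(deltas=[[[0,0,0],0],[[0,0,0],0],[[0,0,0],0],[[0,0,0],0],[[0,0,0],0]], grip=15, grip_force=45)

```text
time_s: 9.22
ee_pos: [0.4817, -0.2216, 0.0238]
tcp_rot: [180.0, -0.0, 1.8]
ft_force: [-0.8, 1.3, 0.8]
opening: 0.0229
```

Call:
move_arm(deltas=[[[0,0,-10],0],[[0,0,-40],0],[[0,0,-55],0],[[0,0,-55],0],[[0,0,-40],0],[[0,0,0],0],[[0,0,0],0]])

```text
time_s: 10.1
ee_pos: [0.4811, -0.2212, 0.223]
tcp_rot: [-179.9, 0.1, 1.8]
ft_force: [0.7, 0.8, -1.0]
opening: 0.023
```

```bash
python3 look.py w4
python3 - <<'E'
from plant import robot
import cv2
c=robot.capture("side");cv2.imwrite("pics/s4.png",cv2.resize(c["pixels"][100:400,220:460,::-1],None,fx=2,fy=2))
E
```

```text
{'time_s': 10.1, 'ee_pos': array([ 0.4811, -0.2212,  0.223 ]), 'tcp_rot': array([-179.9417,    0.0715,    1.782 ]), 'ft_force': array([ 0.7192,  0.8176, -0.9517]), 'opening': 0.023029871466290035, 'joint_pos': array([-37.5085,  20.4971,  79.1178,  -0.0002,  80.4774,  50.7096])}
```

View pics/w4.png

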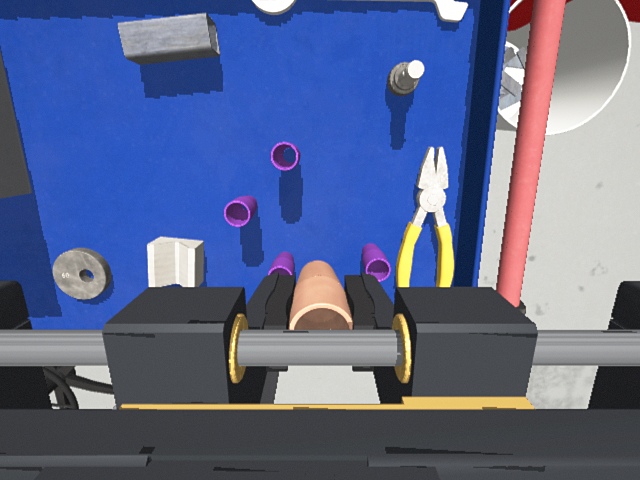

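View pics/s4.png

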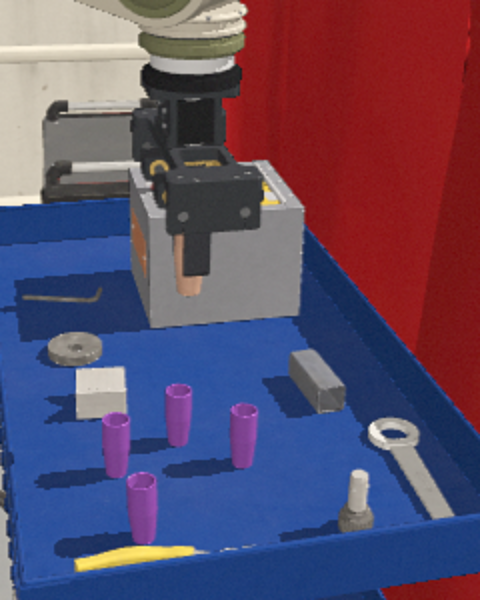

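Run:
```python
from h import *; import pickle,cv2
np.set_printoptions(precision=4,suppress=True)
s=pickle.load(open("pics/w4.pkl","rb"))
a=cv2.imread("pics/w4.png");cv2.imwrite("pics/w4c.png",cv2.resize(a[240:380,240:400],None,fx=4,fy=4,interpolation=cv2.INTER_CUBIC))
z=.223-.0238+.058
for u,v in[(289,315),(353,315),(321,305),(321,331)]:print(wz(s,u,v,z))
print(wz(s,318,262,.223-.0238))
```

```text
[ 0.4872 -0.2104  0.2572]
[ 0.488  -0.2342  0.2572]
[ 0.4917 -0.2222  0.2572]
[ 0.4809 -0.2225  0.2572]
[ 0.4874 -0.2209  0.1992]
```

View pics/w4c.png

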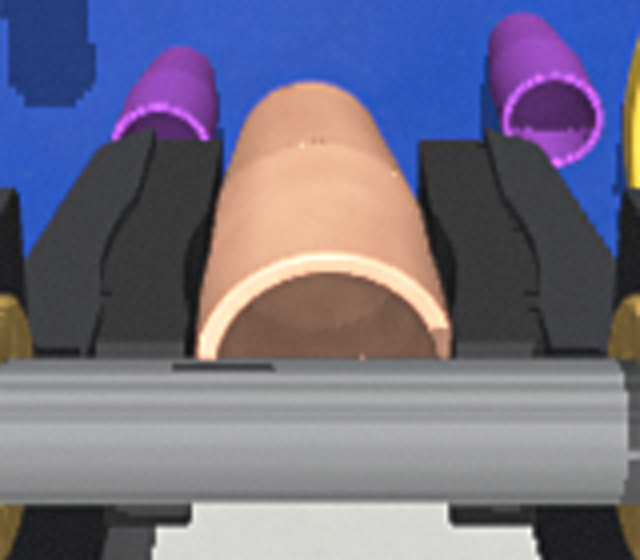

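Call:
move_arm(deltas=[[[15,-45,0],0],[[17,-50,0],0],[[17,-50,0],0],[[17,-50,0],0],[[17,-50,0],0],[[17,-50,0],0],[[17,-50,0],0],[[17,-48,0],0]])

```text
time_s: 11.2
ee_pos: [0.6033, 0.1772, 0.2223]
tcp_rot: [180.0, 0.1, 1.8]
ft_force: [0.8, -0.7, 0.2]
opening: 0.0232
```

Call:
move_arm(deltas=[[[0,0,0],0],[[0,0,0],0]])

```text
time_s: 11.45
ee_pos: [0.603, 0.175, 0.2226]
tcp_rot: [180.0, 0.1, 1.8]
ft_force: [0.8, -0.4, -0.7]
opening: 0.0231
```

```bash
python3 look.py w5
```

```text
{'time_s': 11.45, 'ee_pos': array([0.603 , 0.175 , 0.2226]), 'tcp_rot': array([179.9731,   0.1228,   1.7832]), 'ft_force': array([ 0.7893, -0.4298, -0.6976]), 'opening': 0.023110311599165954, 'joint_pos': array([ 5.4049, 30.4432, 62.4275, -0.0191, 87.2536, 93.6226])}
```

View pics/w5.png

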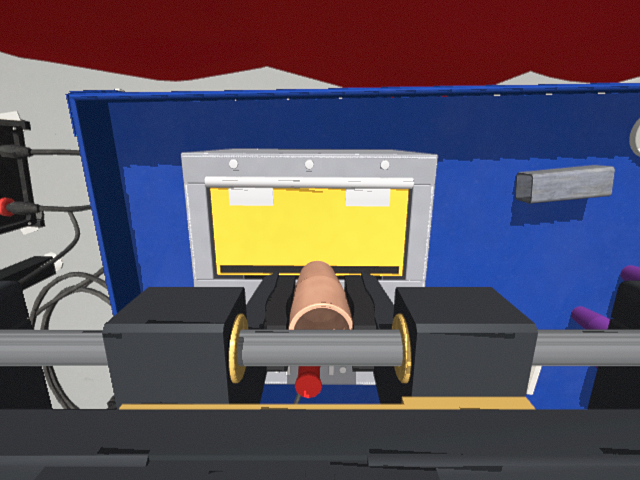

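Call:
move_arm(deltas=[[[1,-6,20],0],[[0,0,20],0],[[0,0,15],0],[[0,0,10],0],[[0,0,10],0],[[0,0,10],0],[[0,0,10],0]])

```text
time_s: 12.38
ee_pos: [0.6043, 0.1816, 0.1286]
tcp_rot: [-180.0, -0.0, 1.8]
ft_force: [-0.9, 0.5, 5.2]
opening: 0.0227
```

Call:
move_arm(deltas=[[[0,0,10],0],[[0,0,10],0],[[0,0,10],0],[[0,0,8],0],[[0,0,4],0],[[0,0,0],0]])

```text
time_s: 13.12
ee_pos: [0.6034, 0.1815, 0.086]
tcp_rot: [180.0, 0.1, 1.8]
ft_force: [-4.4, -0.3, -2.3]
opening: 0.0225
```

```bash
python3 look.py w6
```

```text
{'time_s': 13.125, 'ee_pos': array([0.6034, 0.1815, 0.086 ]), 'tcp_rot': array([179.9945,   0.1358,   1.7843]), 'ft_force': array([-4.3564, -0.2986, -2.2983]), 'opening': 0.02253431232484241, 'joint_pos': array([ 5.9888, 37.568 , 73.0115,  0.0048, 69.5563, 94.2028])}
```

View pics/w6.png

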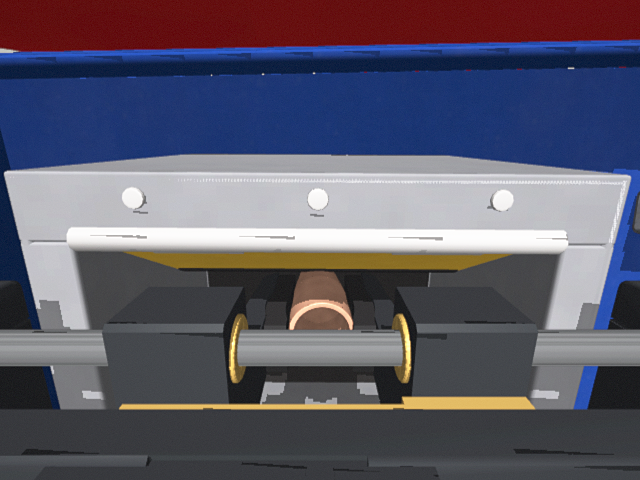

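Call:
move_arm(deltas=[[[0,0,0],0],[[0,0,0],0],[[0,0,0],0],[[0,0,0],0],[[0,0,0],0],[[0,0,0],0]], grip=60)

```text
time_s: 13.92
ee_pos: [0.6043, 0.1815, 0.0869]
tcp_rot: [-180.0, -0.0, 1.8]
ft_force: [-2.2, 0.8, 3.4]
opening: 0.0599
```

```bash
python3 look.py w7
```

```text
{'time_s': 13.925, 'ee_pos': array([0.6043, 0.1815, 0.0869]), 'tcp_rot': array([-179.9956,   -0.0291,    1.7813]), 'ft_force': array([-2.2186,  0.8186,  3.4087]), 'opening': 0.05985899207969896, 'joint_pos': array([ 5.9836, 37.5222, 72.935 ,  0.0024, 69.5134, 94.2015])}
```

View pics/w7.png

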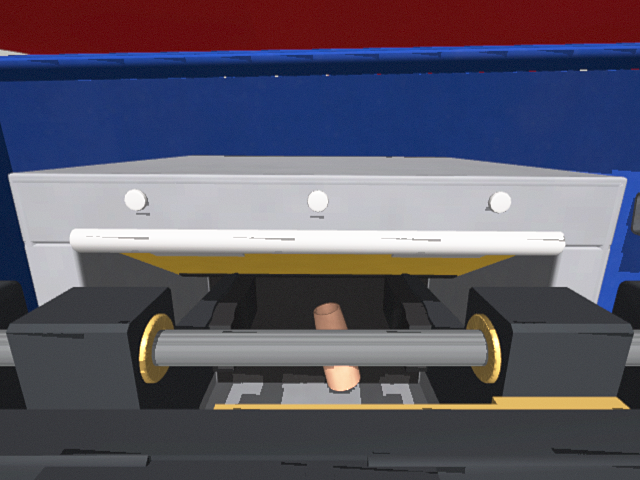

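Call:
move_arm(deltas=[[[0,0,-10],0],[[0,0,-15],0],[[0,0,-20],0],[[0,0,-20],0],[[0,0,-25],0],[[0,0,-35],0],[[0,0,-20],0],[[0,0,0],0]])

```text
time_s: 14.98
ee_pos: [0.6053, 0.1814, 0.2344]
tcp_rot: [-180.0, -0.4, 1.8]
ft_force: [0.0, 0.2, -1.3]
opening: 0.0599
```

```bash
python3 look.py w8 bolt_knob flap
```

```text
{'time_s': 14.975, 'ee_pos': array([0.6053, 0.1814, 0.2344]), 'tcp_rot': array([-179.9881,   -0.3614,    1.7763]), 'ft_force': array([ 0.013 ,  0.1997, -1.3439]), 'opening': 0.05991856527970559, 'joint_pos': array([ 5.9736, 30.2405, 60.8475, -0.0145, 88.5507, 94.1976])}
bolt_knob [([306.6, 363.4, 22.2, 26.9], 0.89)]
flap [([224.7, 188.3, 189.4, 88.9], 0.84)]
```

View pics/w8.png

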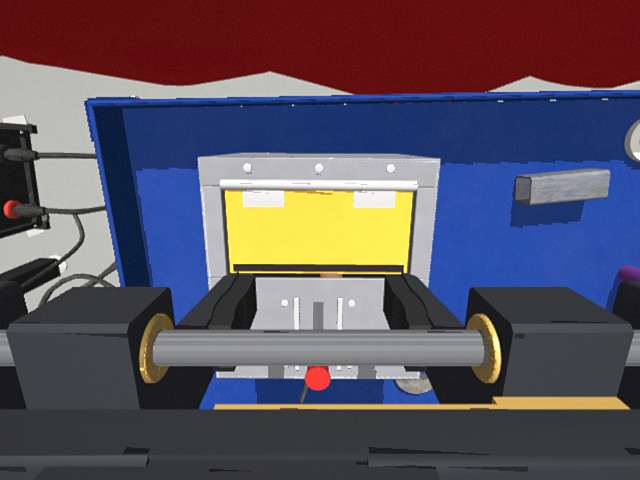

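Run:
```python
import cv2
a=cv2.imread("pics/w8.png");cv2.imwrite("pics/w8c.png",cv2.resize(a[150:310,190:450],None,fx=3,fy=3,interpolation=cv2.INTER_CUBIC))
```

```text
(no output)
```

View pics/w8c.png

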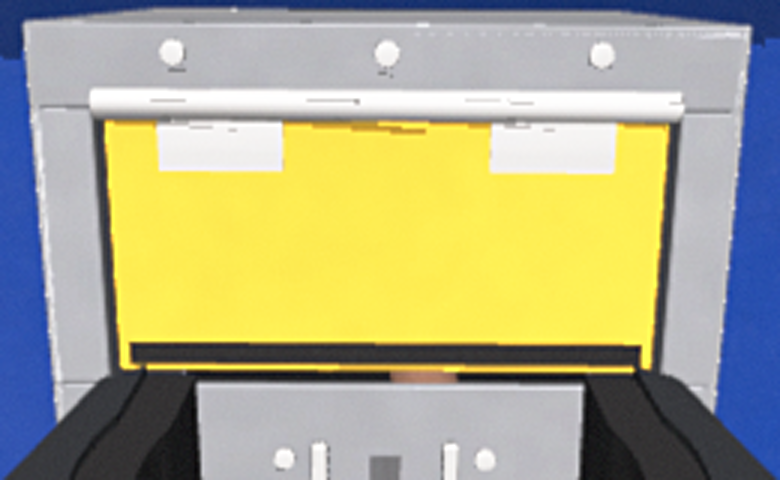

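Call:
move_arm(deltas=[[[-30,0,0],0],[[-35,-1,0],0],[[-31,-1,0],0],[[0,0,0],0],[[0,0,30],0],[[0,0,35],0],[[0,0,21],0],[[0,0,0],0]])

```text
time_s: 16.12
ee_pos: [0.5082, 0.1803, 0.144]
tcp_rot: [180.0, 0.2, 1.8]
ft_force: [0.6, 0.1, 0.8]
opening: 0.0601
```

Call:
move_arm(deltas=[[[0,0,-3],0],[[0,0,0],0],[[0,0,0],0],[[0,0,0],0]], grip=10, grip_force=20)

```text
time_s: 16.62
ee_pos: [0.5082, 0.1805, 0.149]
tcp_rot: [-180.0, -0.0, 1.8]
ft_force: [-0.3, 0.6, 0.4]
opening: 0.0221
```

Call:
move_arm(deltas=[[[6,0,0],0],[[7,0,0],0],[[7,0,0],0],[[7,0,0],0],[[6,0,0],0],[[3,0,0],0],[[1,0,0],0],[[0,0,0],0]])

```text
time_s: 17.62
ee_pos: [0.5453, 0.181, 0.1489]
tcp_rot: [179.9, 0.0, 1.8]
ft_force: [-3.2, -5.8, 4.9]
opening: 0.0157
```

Call:
move_arm(deltas=[[[2,0,0],0],[[1,0,0],0],[[0,0,0],0],[[0,0,0],0]])

```text
time_s: 18.12
ee_pos: [0.5456, 0.1811, 0.1488]
tcp_rot: [179.9, 0.4, 1.8]
ft_force: [-15.8, -6.8, 11.5]
opening: 0.0156
```

Firm stop felt (-16 N, no further travel). Release, rise and look.

Call:
move_arm(deltas=[[[-1,0,0],0],[[0,0,0],0],[[0,0,-10],0],[[0,0,-30],0],[[0,0,-40],0],[[-10,0,-20],0],[[0,0,0],0],[[0,0,0],0]], grip=60)

```text
time_s: 19.12
ee_pos: [0.5371, 0.1814, 0.248]
tcp_rot: [180.0, 0.1, 1.8]
ft_force: [-0.2, 0.4, -0.6]
opening: 0.0598
```

```bash
python3 look.py w9 bolt_knob flap
python3 - <<'E'
from plant import robot
import cv2
c=robot.capture("side");cv2.imwrite("pics/s9.png",cv2.resize(c["pixels"][100:400,220:460,::-1],None,fx=2,fy=2))
E
```

```text
{'time_s': 19.125, 'ee_pos': array([0.5371, 0.1814, 0.248 ]), 'tcp_rot': array([179.9994,   0.0607,   1.7807]), 'ft_force': array([-0.2033,  0.4192, -0.6185]), 'opening': 0.05977827865857914, 'joint_pos': array([ 6.6958, 23.1974, 70.5557,  0.0046, 86.3075, 94.9147])}
bolt_knob [([305.9, 181.7, 29.1, 68.1], 0.84)]
flap [([227.3, 91.9, 190.3, 91.9], 0.85)]
```

View pics/w9.png

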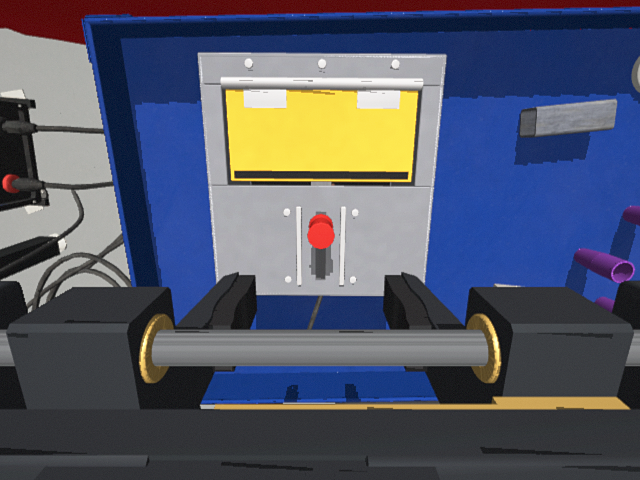

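View pics/s9.png

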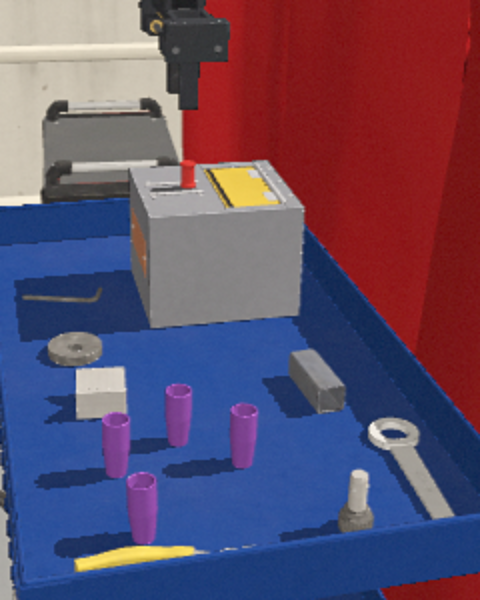

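Wrist view: knob top at (321,235), the tongue shows under the flap's front edge at (321,184) and the flap is flat. The side view shows the bystanders in place. Knob check and hand-in:

Run:
```python
from h import *; import pickle
s=pickle.load(open("pics/w9.pkl","rb"))
k=wz(s,321,235,.1725);print(k)
a=np.radians(1.75);print((k[0]-.5738)*np.cos(a)+(k[1]-.1802)*np.sin(a))
from plant import robot
robot.hand_in()
```

```text
[0.54423007 0.17987111 0.1725    ]
-0.029566181810016946
the job is handed in; nothing more can be done
```

The worn copper nozzle is in the scrap box with the flap shut and the bolt home. I handed the job in at about 19 s of the allowed 59. The hand-in gives no verdict, so what follows rests on my own checks.

**What I did:** I gripped the red knob and drew the bolt back about 34–35 mm until it pushed back at the stop. I took the copper nozzle and pushed the flap down with it. With the gripper fingers holding the flap open, I let the nozzle drop, then withdrew so the flap swung shut. Then I slid the bolt home until it stopped firmly, with about 16 N and no further travel.

**Last checks:**
- **Nozzle:** the wrist picture after release showed it lying in the bottom of the box. It cannot be seen now that the flap is shut.
- **Flap:** it looks flat and shut.
- **Bolt:** the knob measured at box x -29.6 mm against -30 mm for home, and the tongue shows under the flap's front edge.
- **Tube, V-block and clamping bolt:** they stand where they were, judged by eye in the side picture.
- **Arm:** it is clear of everything, with the force reading near zero.

**Readings that disagreed:**
- **Gripper opening:** it read about 23 mm on the 25 mm nozzle, but the hold was firm and the nozzle sat upright.
- **Copper patch:** just after the flap shut, a patch of copper showed in the gap at its front edge. I took it to be the nozzle on the floor seen through the gap, and it was not visible in the final picture.

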